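# Click a print-head cartridge into its holder

## Robot

A 7-joint arm with a two-finger parallel gripper is mounted at the origin on the work surface. World frame = base frame: x ahead of the robot, y to its left, z up, the work surface at z = 0. Lengths are in m, angles in rad, forces in N, time in s.
With the tool pointing down it reaches from about 0.35 to 0.9 m from the base axis. Payload 8.1 kg.
Tool frame: the origin (TCP) lies at the very end of the fingers, on their centre line; the grasp point (between the pads) lies 19 mm behind it (arm.tcp_to_grasp is the z of the grasp point in the tool frame, in m); z points along the fingers, y is the line along which they close (so a half turn about z gives the same grasp; the last joint's range is limited). The gripper opens to 92 mm and grips with 3 to 60 N. Pads are 19 mm wide; open, the fingers measure 130 mm over their backs; the gripper's body (75 mm by 190 mm) begins 47 mm behind the grasp point.
Start: joints at [1.188, 0.434, 0.025, 1.573, -0.012, 1.134, -0.075], TCP at [0.173, -0.601, 0.227] pointing down, gripper open.
Joint ranges: [-2.62, 2.62], [-0.44, 2.09], [-1.27, 1.32], [0.08, 2.57], [-1.32, 4.46], [0.12, 2], [-2.74, 2.74]. Speed limits (rad/s): [2.22, 2.22, 3.01, 3.01, 3.14, 3.14, 3.14].

## Interface

Orientations are given as a rotation vector (axis times angle).
In Python, from cell import readout, vision, sign_off, arm gives the robot as it stands. The module is installed in compiled form; this text tells all that it offers.
- The arm moves only by the shell command python3 -m creep 'ROWS' [FORCE]. ROWS is JSON, a list of rows, each a list of 5 numbers: the shift along the tool's x, y, z in units of 4 cm (1.0 is 4 cm), then the turn about the tool's z in units of 4 degrees (1.0 is 4 degrees), then the opening, from 0 (shut) to 1 (fully open). A call has 1 to 12 rows; each row shifts and turns the commanded pose from where the row before left it, along the tool's axes as they then stand; what a row does not reach is not made up. A row lasts 1/8 s, in which the tool goes at most 62.5 mm and 10.7 degrees, less where a joint would pass 70% of its speed; a pose out of reach is approached as far as the arm can. A call with a number of a shift or a turn outside -1 to 1 is refused whole. A call with a gripper value outside its range is refused whole. The fingers move at their own pace and stop on an object; FORCE is the grip in N (left out, the last holds). Time passes only in rows, so rows that do not move let the fingers close. It gives the time, the measured TCP pose, the force, the opening and the grip force at its end, in the units of the state.
- readout.observe(): the state, without advancing time (a new reading comes with each control period).
- vision.get_image(name): name is "side" or "top"; returns a dict with "pixels" (384x512x3 uint8, blue, green, red), "z_map" (384x512 float32, m along the optical axis (not along the pixel's ray), 0 where there is no reading), "camera_matrix" (3x3 intrinsics, pixels), "position" and "rotation" of the camera in the world. Camera axes: x right, y up, looking along -z (the intrinsics and any distortion apply to the point x, -y, -z); pixel columns grow to the right and rows downward; lengths in m; the calibration is good to about 2 mm. A picture is of the moment at which its call begins.
- sign_off(): hands the job in; it is judged then, once.
The state is a dict: "clock": time; "joints": joint angles; "dq": joint speeds; "joint_efforts": joint torques, N m; "position": TCP position; "ee_rot": TCP orientation; "force": force on the tool from outside, world axes, zero at the start; "ft_torque": the same for the moment, N m; "width": opening from 0.0 (shut) to 1.0 (fully open); "gripper_force": force on a finger pad.
Only numpy, scipy, OpenCV 4.12 (cv2) and the standard library are available. Lean on these libraries where they do the work, as an engineer would, in place of code of your own. Each camera call takes 0.05 s, during which the arm holds its last target. There are 200 camera calls.

## Task

Take the square white-headed print-head cartridge out of the parking stand and push it upright into the clamped aluminium holder, past the sprung ball in the holder's side, until it clicks home and stays held. Press gently, never with more than 30 N on the holder, let go of the cartridge, and leave the other things where they are.

Things in the scene. Friction and masses are not known exactly. Their poses are not given: they have to be found in the camera images.
- cartridge_head (a point): Centre of the head of the print-head cartridge, the place to grip it: a white block 38 (x) by 24 (y) by 44 (z) mm, gripped across its 24 mm (own y). z points up, from foot to head. The shank below it is described at cartridge_foot. A half turn about z makes no difference. About 0.18 kg; it stands upright in either one of the stand's two pockets, with the stand's yaw.
- cartridge_foot (a point): Centre of the underside of the cartridge's aluminium shank, 78 mm below cartridge_head; same axes. Shank 30 (x) by 22 (y) by 56 mm up to the head; its lowest 12 mm taper to 20 by 16 mm. A groove runs across its two x sides, 13 mm wide, 4.5 mm deep, centred 30 mm above the foot. (The 3 mm brass nozzle tip below touches nothing.)
- stand: Fixed black parking stand, 62 (x) by 130 (y) by 26 mm high, origin at the centre of its underside, with two pockets 35 by 27 mm and 18 mm deep at y = -36 and +36 mm. The cartridge is in one, the round probe in the other.
- dock: Fixed foot of the holder, plate 110 (x) by 90 (y) by 10 mm, origin at the centre of its underside, z up. The holder stands clamped over its centre with the same axes (see sleeve). The cartridge goes in with its x along the dock's x, or half a turn from that.
- ball (a joint): Sprung steel ball, 14 mm across, in the holder's +x wall 29.5 mm above the pocket floor (barrel 24 mm out of the wall). Value: how far it is pressed back, m. 0: fully out, 4 mm into the pocket, 3 N. Riding on the shank 0.0028 to 0.004, 5 N; when the groove arrives it snaps back under 0.0006: the click. Pushing past takes 6 to 14 N down; soon after, the foot meets the floor.
- probe_center (a point): Centre of a round black-topped probe, 32 mm across and 79 mm tall, in the other pocket of the stand; leave it.
- spool: Filament spool lying flat, 130 mm across, 48 mm high, origin at the centre of its underside; leave it.
- gluestick: Upright glue stick, 28 mm across, 95 mm high, origin at the centre of its underside; leave it.
- bracket: Small grey printed angle bracket, 50 by 30 by 40 mm, origin at the centre of its underside; leave it.
- sleeve (a point): Top centre of the fixed black sleeve on the dock, 26 mm above the dock's origin. In it is rigidly clamped the aluminium holder, an open-topped pocket 31.2 (x) by 23.2 (y) mm, 46 mm deep, walls 6 mm. Its height was set by hand and is not reported: the pocket's floor lies 8 to 26 mm above this point; find it by feel. Home: foot on that floor, 10 mm of shank above the rim.
Not all that is in view belongs to the job. What is shaped like the part that bears cartridge_head but purple is not meant.

How it is judged:
By the outcome, as a careful person would: the job done as asked, in the order asked, and still so for the second after the job is handed in, with the robot touching nothing.
It also fails if it takes over 51 s, if anything falls off the work surface, if the arm or the gripper's body presses on something with over 40 N, if the wrist force passes 120 N, or if a joint passes its speed limit or range.

## Working session

There is one attempt and no reset: what is moved stays moved. The work goes in short steps, Python scripts to look and compute and a shell command to move; the robot and the scene stay as the last step left them, time stands still between calls to the robot, and variables do not carry over. Pictures are saved under pics/ and viewed, at most 10 in all, crops included, and the job is handed in when it is done.

```bash
mkdir -p pics; cat > h.py <<'E'
import numpy as np,cv2
from cell import readout,vision,arm
def grab(n):
    d=vision.get_image(n); np.savez(f'{n}.npz',**{k:np.asarray(v) for k,v in d.items()}); return d
def load(n): return dict(np.load(f'{n}.npz'))
def ray(d,uv):
    K=np.asarray(d['camera_matrix']);R=np.asarray(d['rotation'])
    uv=np.atleast_2d(uv).astype(float)
    r=np.c_[(uv[:,0]-K[0,2])/K[0,0],-(uv[:,1]-K[1,2])/K[1,1],-np.ones(len(uv))]
    return np.asarray(d['position']),r@R.T
def onplane(d,uv,z):
    p,r=ray(d,uv); return p+r*((z-p[2])/r[:,2])[:,None]
def cloud(d):
    z=d['z_map'];v,u=np.indices(z.shape)
    p,r=ray(d,np.c_[u.ravel(),v.ravel()]); return (p+r*z.ravel()[:,None]).reshape(z.shape+(3,))
def proj(d,X):
    K=np.asarray(d['camera_matrix']);c=(np.atleast_2d(X)-d['position'])@np.asarray(d['rotation'])
    return np.c_[K[0,2]+K[0,0]*c[:,0]/-c[:,2],K[1,2]-K[1,1]*c[:,1]/-c[:,2]]
E
python3 - <<'E'
from h import *
for n in('side','top'):
    d=grab(n); print(n,{k:(np.round(v,3).tolist() if np.size(v)<20 else np.shape(v)) for k,v in d.items()})
    cv2.imwrite(f'pics/{n}0.png',d['pixels'])
s=readout.observe();print(s);print(arm.tcp_to_grasp)
E
```

```text
side {'pixels': (384, 512, 3), 'z_map': (384, 512), 'camera_matrix': [[474.369, 0.0, 254.661], [0.0, 474.369, 192.855], [0.0, 0.0, 1.0]], 'position': [0.353, -0.746, 0.875], 'rotation': [0.778, -0.102, -0.294]}
top {'pixels': (384, 512, 3), 'z_map': (384, 512), 'camera_matrix': [[348.17, 0.0, 257.601], [0.0, 348.17, 194.313], [0.0, 0.0, 1.0]], 'position': [0.448, 0.018, 0.869], 'rotation': [0.072, -0.115, -1.542]}
{'clock': 0.1, 'joints': array([ 1.18836089,  0.43514961,  0.0249709 ,  1.57398747, -0.01157167,
        1.13400445, -0.07508298]), 'dq': array([ 0.0008566 , -0.0017836 , -0.00174032, -0.00301239, -0.00090223,
        0.00155897, -0.000752  ]), 'joint_efforts': array([ 2.96110942e-03, -6.69123888e+01,  9.87967327e-01, -3.15144753e+01,
       -6.05280348e-02,  3.74059018e-02,  4.13199314e-05]), 'position': array([ 0.17244089, -0.60027132,  0.22603293]), 'ee_rot': array([-3.10955152e+00, -4.37883095e-01,  5.42528786e-04]), 'force': array([ 0.53703349, -0.043655  , -0.07889328]), 'ft_torque': array([ 0.0394146 ,  0.02910538, -0.03444225]), 'gripper_force': 0.0, 'width': 0.9961081821056533}
-0.0188
```

View pics/side0.png

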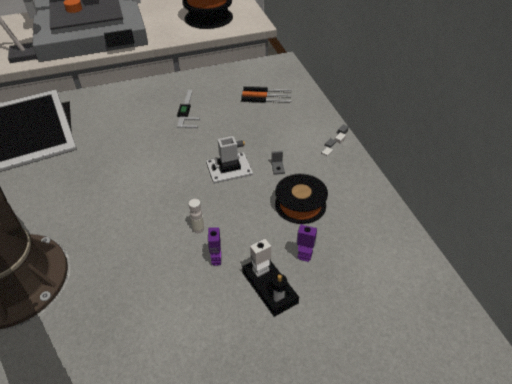

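View pics/top0.png

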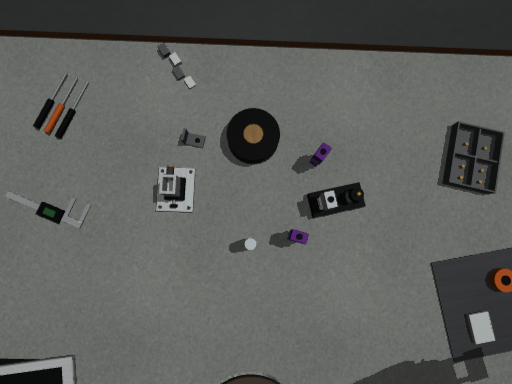

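The side view shows the white-headed cartridge at (261,255) in the black stand, with the probe at (279,290). The dock and holder are at (229,160). In the top view the cartridge is at (328,200), the probe at (355,194), the holder at (171,185) and the dock at (176,190).
Candidates: white block in the stand at top (328,200), purple blocks at (320,154) and (299,237), glue stick at (250,244). I choose the white block and will check it in a crop.

```bash
cat >> h.py <<'E'
_l=load
from scipy.spatial.transform import Rotation as Ro
def fix(d):
    d=dict(d); r=np.asarray(d['rotation'])
    if r.size==3: d['rotation']=Ro.from_rotvec(r).as_matrix()
    return d
def load(n): return fix(_l(n))
E
python3 - <<'E'
from h import *
S,T=load('side'),load('top')
cs,ct=cloud(S),cloud(T)
for nm,c,pts in(('top',ct,[(328,205),(331,200),(355,194),(171,175),(171,185),(176,205),(250,244),(253,133),(299,237),(320,154),(220,280),(162,200)]),('side',cs,[(261,246),(261,265),(229,145),(215,173),(350,300)])):
    for u,v in pts: print(nm,u,v,np.round(c[v,u],3), T['pixels'][v,u] if nm=='top' else S['pixels'][v,u])
a=cv2.resize(T['pixels'][175:225,300:370],None,fx=8,fy=8,interpolation=2)[:,:400]
b=cv2.resize(T['pixels'][160:220,148:203],None,fx=7,fy=7,interpolation=2)[:400,:385]
im=np.hstack([a,cv2.copyMakeBorder(b,0,400-b.shape[0],0,0,0)]);
s1=cv2.resize(S['pixels'][230:310,230:310],None,fx=5,fy=5,interpolation=2)
s2=cv2.resize(S['pixels'][130:190,200:260],None,fx=6,fy=6,interpolation=2)
s2=cv2.copyMakeBorder(s2,0,40,0,im.shape[1]-400-360,0) if im.shape[1]>=760 else s2
im2=np.vstack([im,np.hstack([s1,s2])]);im2=cv2.resize(im2,None,fx=.75,fy=.75);print(im2.shape)
cv2.imwrite('pics/crop1.png',im2)
E
```

```text
top 328 205 [ 0.52  -0.157  0.109] [178 173 167]
top 331 200 [ 0.532 -0.164  0.107] [22 22 21]
top 355 194 [ 0.551 -0.228  0.075] [ 8 11 11]
top 171 175 [0.579 0.193 0.096] [162 162 159]
top 171 185 [0.563 0.202 0.051] [92 92 90]
top 176 205 [0.518 0.194 0.023] [8 7 7]
top 250 244 [0.431 0.012 0.095] [178 174 167]
top 253 133 [0.696 0.012 0.05 ] [ 56  91 118]
top 299 237 [ 0.449 -0.095  0.099] [20 19 18]
top 320 154 [ 0.637 -0.141  0.099] [112  39  83]
top 220 280 [0.34  0.082 0.001] [105 107 105]
top 162 200 [0.531 0.231 0.01 ] [92 91 90]
side 261 246 [ 0.533 -0.168  0.109] [21 19 19]
side 261 265 [ 0.53  -0.176  0.057] [176 179 181]
side 229 145 [0.559 0.182 0.095] [145 148 150]
side 215 173 [0.516 0.186 0.007] [174 179 181]
side 350 300 [ 0.693 -0.281  0.   ] [127 132 135]
(600, 589, 3)
```

View pics/crop1.png

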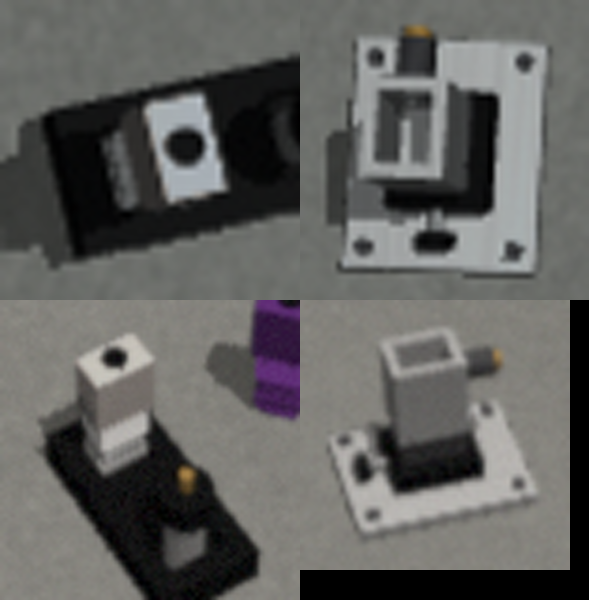

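The crop confirms it: a white head with an aluminium shank in the stand, probe beside it. The holder's ball barrel (brass) is on the image-up side, which is world +x.

```bash
cat > m.py <<'E'
from h import *
def rect(d,mask,z,name):
    n,l,st,ce=cv2.connectedComponentsWithStats(mask.astype(np.uint8))
    i=1+np.argmax(st[1:,4]); cs,_=cv2.findContours((l==i).astype(np.uint8),cv2.RETR_EXTERNAL,cv2.CHAIN_APPROX_NONE)
    c=cs[0][:,0,:]; w=onplane(d,c,z)[:,:2]
    (cx,cy),(a,b),t=cv2.minAreaRect((w*1000).astype(np.float32))
    if a<b: a,b,t=b,a,t+90   # t = yaw of long side
    t=(t+90)%180-90
    print(name,'n',st[i,4],'px',ce[i].round(1),'c',round(cx,1),round(cy,1),'size',round(a,1),round(b,1),'longyaw',round(t,1)); return cx,cy,t
def near(c,x,y,r): return np.hypot(c[...,0]-x,c[...,1]-y)<r
if __name__=='__main__':
  for n in('top','side'):
    d=load(n);c=cloud(d);Z=c[...,2]; g=d['pixels'].max(2)
    m=near(c,.53,-.165,.05)&(Z>.103); z=np.median(Z[m]); print(n,'headtop z',z); rect(d,m&near(c,.53,-.165,.04),.108,'head')
    m=near(c,.57,.195,.045)&(Z>.0905); print('rim z',np.median(Z[m])); rect(d,m,.096,'rim')
    m=near(c,.55,.19,.09)&(Z>.006)&(Z<.014); rect(d,m,.01,'plate')
    m=near(c,.53,-.195,.09)&(Z>.02)&(Z<.03); print('stand z',np.median(Z[m]));rect(d,m,.026,'stand')
    m=near(c,.56,.195,.06)&(Z>.02)&(Z<.03); rect(d,m,.026,'sleeve')
E
python3 m.py
```

```text
top headtop z 0.10830215861939196
head n 187 px [330.  199.5] c 533.4 -161.7 size 37.7 25.0 longyaw 12.8
rim z 0.09611568394942882
rim n 184 px [167.4 184. ] c 558.7 199.9 size 43.4 36.4 longyaw -1.0
plate n 890 px [177.9 191.1] c 558.6 200.0 size 109.8 90.1 longyaw -0.5
stand z 0.026134199409477588
stand n 804 px [335.2 200.4] c 542.1 -196.4 size 131.9 61.9 longyaw -76.1
sleeve n 184 px [177.3 194.1] c 548.1 190.2 size 73.2 39.8 longyaw -38.7
side headtop z 0.1074924156751274
head n 192 px [259.9 245.8] c 531.7 -165.8 size 38.7 26.4 longyaw 14.6
rim z 0.09490700178380446
rim n 124 px [227.  141.5] c 557.6 195.6 size 43.6 43.5 longyaw -0.5
plate n 540 px [229.3 168.8] c 557.1 195.4 size 110.1 96.3 longyaw -0.2
stand z 0.025600267343152905
stand n 1012 px [269.4 285.3] c 540.5 -200.2 size 134.3 64.5 longyaw -75.8
sleeve n 137 px [227.9 164.7] c 556.1 190.2 size 61.7 49.4 longyaw -14.1
```

```bash
cat > need.py <<'E'
import sys
from h import *
s=readout.observe(); R=Ro.from_rotvec(s['ee_rot']).as_matrix(); p=s['position']
print('t',round(s['clock'],2),'tcp',(p*1000).round(1),'yaw',np.degrees(np.arctan2(R[1,0],R[0,0])).round(2),'tilt',np.degrees(R[:2,2]).round(2),'F',s['force'].round(1),'M',s['ft_torque'].round(2),'w',round(s['width']*92,1),'g',round(s['gripper_force'],1))
if len(sys.argv)>3:
    t=np.array([float(a) for a in sys.argv[1:4]])/1000
    print('units xyz',((R.T@(t-p))/.04).round(2))
    if len(sys.argv)>4: print('turn',((np.degrees(np.arctan2(R[1,0],R[0,0]))-float(sys.argv[4]))/4).round(2))
E
python3 need.py 532.6 -163.7 170 13.8
```

```text
t 0.1 tcp [ 172.4 -600.3  226. ] yaw 16.03 tilt [-0.03  0.07] F [ 0.5 -0.  -0.1] M [ 0.04  0.03 -0.03] w 91.6 g 0.0
units xyz [11.67 -8.    1.41]
turn 0.56
```

```bash
python3 -m creep '[[0.5,-0.3,0,0,0.5],[0.97,-0.67,0,0,0.5],[0.97,-0.67,0,0,0.5],[0.97,-0.67,0,0,0.5],[0.97,-0.67,0,0,0.5],[0.97,-0.67,0,0,0.5],[0.97,-0.67,0,0,0.5],[0.97,-0.67,0.2,0,0.5],[0.97,-0.67,0.3,0,0.5],[0.97,-0.67,0.3,0,0.5],[0.97,-0.67,0.3,0,0.5],[0.97,-0.67,0.3,0,0.5]]' 25; python3 need.py 532.6 -163.7 170 13.8
```

```text
clock: 1.6
position: [0.518, -0.1797, 0.1704]
ee_rot: [-3.11, -0.44, -0.0]
force: [0.9, -1.1, -0.1]
width: 0.505
gripper_force: 0.0
t 1.6 tcp [ 518.  -179.7  170.4] yaw 16.09 tilt [0.   0.02] F [ 0.9 -1.1 -0.1] M [-0.06 -0.03 -0.  ] w 46.4 g 0.0
units xyz [ 0.46 -0.28  0.01]
turn 0.57
```

```bash
python3 -m creep '[[0.48,-0.3,0,0,0.5],[0,0,0,0.56,0.5],[0,0,0,0,0.5],[0,0,0,0,0.5]]'; python3 need.py 532.6 -163.7 67 13.8
python3 - <<'E'
from h import *
T=fix(grab('top'));S=fix(grab('side'))
a=cv2.resize(T['pixels'][150:250,280:380],None,fx=4,fy=4,interpolation=2)
b=cv2.resize(S['pixels'][200:300,210:310],None,fx=4,fy=4,interpolation=2)
cv2.imwrite('pics/pre.png',np.hstack([a,b]))
E
```

```text
clock: 2.1
position: [0.5316, -0.1667, 0.1709]
ee_rot: [3.119, 0.375, -0.0]
force: [0.4, -0.4, 0.5]
width: 0.498
gripper_force: 0.0
t 2.1 tcp [ 531.6 -166.7  170.9] yaw 13.7 tilt [-0.01 -0.04] F [ 0.4 -0.4  0.5] M [ 0.01  0.   -0.03] w 45.8 g 0.0
units xyz [ 0.04 -0.07  2.6 ]
turn -0.02
```

View pics/pre.png

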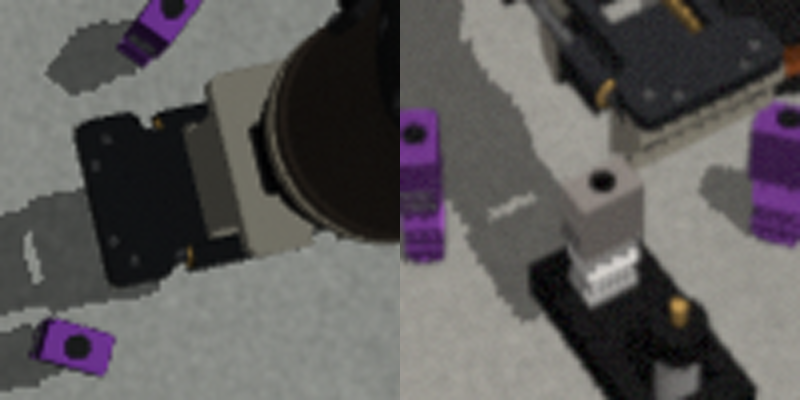

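The top view shows the gripper body over the stand, hiding it. The side view shows the undisturbed cartridge at (600,200). The fingers are not obvious there, so I will project the TCP into the picture.

```bash
python3 - <<'E'
from h import *
s=readout.observe();R=Ro.from_rotvec(s['ee_rot']).as_matrix();p=s['position']
S=load('side');T=load('top');c=cloud(S)
im=S['pixels'].copy()
for o in([0,0,0],[0,.023,0],[0,-.023,0],[0,0,-.066]):
    q=proj(S,p+R@np.array(o))[0];print(o,q.round(1),'crop',((q-[210,200])*4+[400,0]).round());cv2.circle(im,tuple(int(round(v)) for v in q),2,(0,0,255),-1)
cv2.imwrite('pics/pre2.png',cv2.resize(im[90:290,160:360],None,fx=3,fy=3,interpolation=2))
E
```

```text
[0, 0, 0] [260.  226.1] crop [600. 104.]
[0, 0.023, 0] [266.2 233.8] crop [625. 135.]
[0, -0.023, 0] [253.9 218.6] crop [576.  74.]
[0, 0, -0.066] [259.7 202.8] crop [599.  11.]
```

View pics/pre2.png

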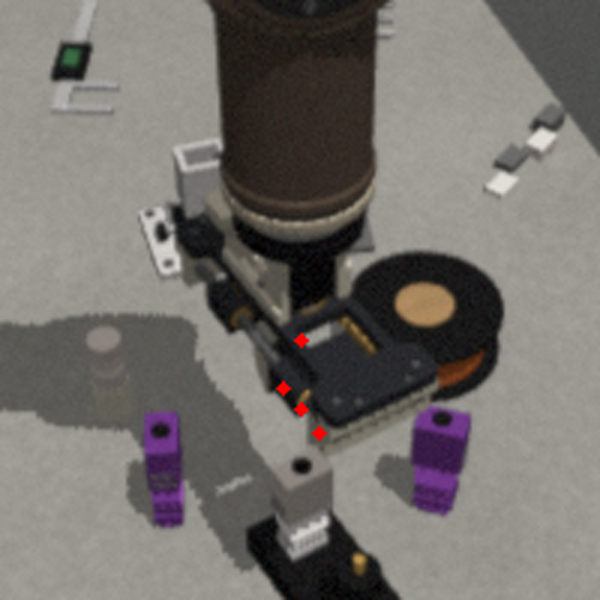

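The projected TCP and fingertips fall where the gripper is drawn, right above the cartridge head. Going down.

```bash
python3 -m creep '[[0.04,-0.07,0.6,0,0.5],[0,0,0.6,0,0.5],[0,0,0.6,0,0.5],[0,0,0.4,0,0.5],[0,0,0.3,0,0.5],[0,0,0.05,0,0.5],[0,0,0,0,0.5],[0,0,0,0,0.5]]'; python3 need.py 532.6 -163.7 68 13.8
```

```text
clock: 3.2
position: [0.5339, -0.1626, 0.0694]
ee_rot: [3.118, 0.377, 0.002]
force: [-0.2, 0.8, 0.1]
width: 0.494
gripper_force: 0.0
t 3.2 tcp [ 533.9 -162.6   69.4] yaw 13.79 tilt [ 0.07 -0.02] F [-0.2  0.8  0.1] M [ 0.03 -0.01  0.03] w 45.4 g 0.0
units xyz [-0.04  0.02  0.03]
turn -0.0
```

```bash
python3 -m creep '[[0,0,0.02,0,0.25],[0,0,0,0,0.25],[0,0,0,0,0.1],[0,0,0,0,0.1],[0,0,0,0,0.1],[0,0,0,0,0.1]]' 35; python3 need.py
```

```text
clock: 3.95
position: [0.5334, -0.1626, 0.068]
ee_rot: [3.119, 0.377, 0.0]
force: [-0.6, -0.1, 2.3]
width: 0.257
gripper_force: 35.0
t 3.95 tcp [ 533.4 -162.6   68. ] yaw 13.79 tilt [ 0.01 -0.01] F [-0.6 -0.1  2.3] M [-0.05  0.15 -0.02] w 23.7 g 35.0
```

Gripped at 23.7 mm with 35 N. Lift.

```bash
python3 -m creep '[[0,0,-0.3,0,0.1],[0,0,-0.6,0,0.1],[0,0,-0.8,0,0.1],[0,0,-0.8,0,0.1],[0,0,-0.5,0,0.1],[0,0,-0.2,0,0.1],[0,0,0,0,0.1]]'; python3 need.py 558.5 199.2 190 -0.5
```

```text
clock: 4.82
position: [0.5333, -0.1626, 0.1962]
ee_rot: [3.119, 0.377, 0.001]
force: [0.4, 0.1, -0.4]
width: 0.256
gripper_force: 35.0
t 4.83 tcp [ 533.3 -162.6  196.2] yaw 13.79 tilt [ 0.03 -0.01] F [ 0.4  0.1 -0.4] M [0.01 0.   0.02] w 23.6 g 35.0
units xyz [ 2.77 -8.63  0.15]
turn 3.57
```

```bash
python3 -m creep '[[0.1,-0.4,0,0,0.1],[0.3,-0.9,0,0,0.1],[0.3,-0.95,0,0,0.1],[0.3,-0.95,0,0,0.1],[0.3,-0.95,0,0,0.1],[0.3,-0.95,0,0,0.1],[0.3,-0.95,0,0,0.1],[0.3,-0.95,0,0,0.1],[0.3,-0.9,0,0,0.1],[0.27,-0.73,0,0,0.1],[0,0,0,0.9,0.1],[0,0,0,0.9,0.1]]'; python3 -m creep '[[0,0,0,0.9,0.1],[0,0,0,0.87,0.1],[0,0,0,0,0.1],[0,0,0,0,0.1]]';python3 need.py 558.9 198.9 190 -0.5
python3 - <<'E'
from h import *
T=fix(grab('top'));S=fix(grab('side'))
a=cv2.resize(S['pixels'][90:190,180:280],None,fx=6,fy=6,interpolation=2)
cv2.imwrite('pics/over.png',a)
E
```

```text
clock: 6.32
position: [0.5572, 0.2009, 0.1946]
ee_rot: [3.136, 0.181, -0.004]
force: [0.4, 0.2, -0.3]
width: 0.263
gripper_force: 35.0
clock: 6.82
position: [0.558, 0.1997, 0.1954]
ee_rot: [3.141, -0.01, -0.002]
force: [0.6, -0.4, -1.3]
width: 0.259
gripper_force: 35.0
t 6.83 tcp [558.  199.7 195.4] yaw -0.37 tilt [-0.06 -0.01] F [ 0.6 -0.4 -1.3] M [ 0.    0.03 -0.02] w 23.8 g 35.0
units xyz [0.02 0.02 0.13]
turn 0.03
```

View pics/over.png

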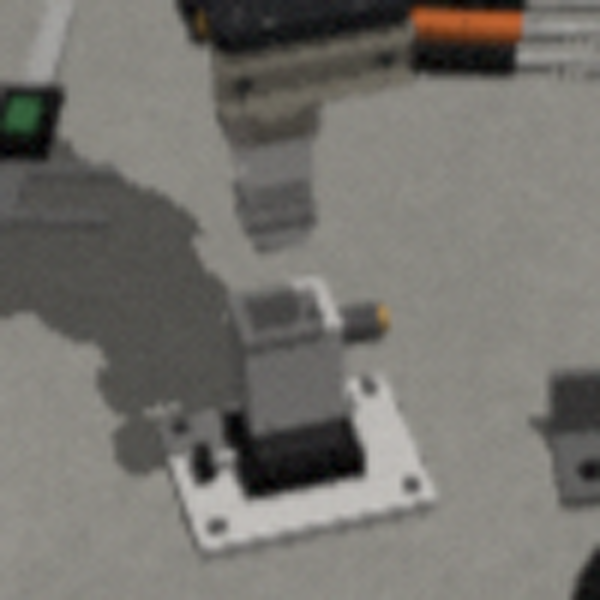

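The side view shows the cartridge shank at (275,190) in the crop hanging upright over the pocket at (285,310). I will compare shank and holder positions from the side depth.

```bash
python3 - <<'E'
from h import *
S=load('side');c=cloud(S);X,Y,Z=np.moveaxis(c,2,0)
def stat(nm,m):
    print(nm,m.sum(),'x',np.percentile(X[m],[2,50,98]).round(4),'y',np.percentile(Y[m],[5,50,95]).round(4),'z',np.percentile(Z[m],[0,100]).round(4))
    # per-row x centres at face
    rows=[r for r in np.where(m.any(1))[0] if m[r].sum()>8]
    e=[(X[r][m[r]].min(),X[r][m[r]].max()) for r in rows]; e=np.array(e)
    if len(e): print('  rows',len(e),'edge median',np.median(e,0).round(4),'mid',np.median(e.mean(1)).round(4),'width',np.median(e[:,1]-e[:,0]).round(4))
b=near(c,.558,.197,.04)
stat('shank',b&(Z>.150)&(Z<.158)); stat('head/shank up',b&(Z>.172)&(Z<.19)); stat('shank low',b&(Z>.15)&(Z<.17)&(Y<.2))
stat('holder front',b&(Z>.04)&(Z<.088)&(Y<.19)&(abs(X-.558)<.03))
b2=b&(Z>.125)&(Z<.2); v,u=np.where(b2); print(u.min(),u.max(),v.min(),v.max())
for r in range(v.min(),v.max()+1):
    m=b2[r]; 
    if m.sum()>3: print(r,np.where(m)[0][[0,-1]],X[r][m].min().round(4),X[r][m].max().round(4),np.median(Y[r][m]).round(4),np.median(Z[r][m]).round(4))
E
```

```text
Traceback (most recent call last):
NameError: name 'near' is not defined
```

```bash
python3 - <<'E'
from h import *
from m import near
S=load('side');c=cloud(S);X,Y,Z=np.moveaxis(c,2,0)
b=near(c,.558,.197,.04)
for nm,b2 in(('cart',b&(Z>.125)&(Z<.2)),('holder',b&(Z>.05)&(Z<.09)&(X<.585)&(Y<.188))):
  v,u=np.where(b2);print(nm)
  for r in range(v.min(),v.max()+1):
    m=b2[r]
    if m.sum()>3: print(r,np.where(m)[0][[0,-1]],X[r][m].min().round(4),X[r][m].max().round(4),'mid',((X[r][m].min()+X[r][m].max())/2).round(4),np.median(Y[r][m]).round(4),np.median(Z[r][m]).round(4))
E
```

```text
cart
112 [217 231] 0.5375 0.5713 mid 0.5544 0.1871 0.197
113 [218 231] 0.5396 0.572 mid 0.5558 0.1882 0.1925
114 [218 231] 0.539 0.571 mid 0.555 0.1881 0.1893
115 [218 231] 0.5425 0.5716 mid 0.5571 0.1899 0.1842
116 [218 231] 0.5415 0.5711 mid 0.5563 0.1885 0.1833
117 [219 231] 0.5419 0.5703 mid 0.5561 0.1882 0.1797
118 [219 231] 0.5426 0.5707 mid 0.5567 0.188 0.1772
119 [220 231] 0.5425 0.5705 mid 0.5565 0.1882 0.1733
120 [219 230] 0.5428 0.5679 mid 0.5553 0.1894 0.1702
121 [219 231] 0.5427 0.5721 mid 0.5574 0.1891 0.1674
122 [219 231] 0.5429 0.5701 mid 0.5565 0.1892 0.1628
123 [219 232] 0.543 0.5723 mid 0.5577 0.1885 0.1604
124 [219 232] 0.5419 0.5724 mid 0.5571 0.1885 0.1586
125 [220 232] 0.5426 0.5717 mid 0.5571 0.1883 0.1559
126 [220 232] 0.5426 0.5726 mid 0.5576 0.1892 0.153
127 [220 231] 0.5424 0.5697 mid 0.556 0.1897 0.1487
128 [221 231] 0.5434 0.5696 mid 0.5565 0.1895 0.1456
129 [221 230] 0.5432 0.5667 mid 0.5549 0.1902 0.1421
130 [222 230] 0.5459 0.5666 mid 0.5562 0.1899 0.1396
holder
146 [232 236] 0.5676 0.5776 mid 0.5726 0.1822 0.0885
147 [226 236] 0.5515 0.5778 mid 0.5647 0.184 0.086
148 [220 236] 0.5358 0.578 mid 0.5569 0.1841 0.0853
149 [221 236] 0.538 0.5777 mid 0.5578 0.1838 0.0819
150 [221 236] 0.5373 0.5773 mid 0.5573 0.1823 0.0791
151 [221 236] 0.5372 0.5767 mid 0.557 0.1822 0.0759
152 [221 236] 0.537 0.5772 mid 0.5571 0.1827 0.0724
153 [221 237] 0.5371 0.5793 mid 0.5582 0.1826 0.0683
154 [221 237] 0.5363 0.5793 mid 0.5578 0.1822 0.0662
155 [221 237] 0.5359 0.5797 mid 0.5578 0.183 0.0616
156 [221 237] 0.5363 0.5795 mid 0.5579 0.1833 0.0573
157 [221 236] 0.5362 0.5758 mid 0.556 0.1827 0.0552
158 [221 229] 0.5363 0.5564 mid 0.5464 0.181 0.0542
159 [221 229] 0.5361 0.5562 mid 0.5462 0.1818 0.0506
```

```bash
python3 -m creep '[[0.02,0,0.3,0,0.1],[0,0,0.4,0,0.1],[0,0,0.25,0,0.1],[0,0,0.1,0,0.1],[0,0,0,0,0.1],[0,0,0,0,0.1]]'; python3 need.py 558.9 199.5 144
```

```text
clock: 7.68
position: [0.5598, 0.1993, 0.1543]
ee_rot: [-3.141, 0.013, -0.001]
force: [0.2, 0.4, -1.5]
width: 0.258
gripper_force: 35.0
t 7.67 tcp [559.8 199.3 154.3] yaw -0.49 tilt [0.04 0.02] F [ 0.2  0.4 -1.5] M [ 0.08  0.04 -0.05] w 23.8 g 35.0
units xyz [-0.02 -0.01  0.26]
```

```bash
python3 -m creep '[[-0.01,0,0.1,0,0.1],[0,0,0,0,0.1],[0,0,0,0,0.1]]'; python3 need.py;  python3 -m creep '[[0,0,0.08,0,0.1],[0,0,0,0,0.1],[0,0,0,0,0.1]]'; python3 need.py
```

```text
clock: 8.05
position: [0.5591, 0.1991, 0.15]
ee_rot: [3.142, -0.014, 0.0]
force: [-0.5, 0.1, -1.4]
width: 0.257
gripper_force: 35.0
t 8.05 tcp [559.1 199.1 150. ] yaw -0.5 tilt [ 0. -0.] F [-0.5  0.1 -1.4] M [-0.06  0.06  0.04] w 23.6 g 35.0
clock: 8.43
position: [0.559, 0.1991, 0.1466]
ee_rot: [3.142, -0.014, -0.0]
force: [-0.2, -0.3, -0.9]
width: 0.259
gripper_force: 35.0
t 8.43 tcp [559.  199.1 146.6] yaw -0.49 tilt [-0.01 -0.  ] F [-0.2 -0.3 -0.9] M [0.08 0.03 0.03] w 23.9 g 35.0
```

No contact yet. 9 mm of taper is inside. Continue in small steps.

```bash
for i in 1; do python3 -m creep '[[0,0,0.05,0,0.1],[0,0,0,0,0.1]]'>/dev/null; python3 need.py;  python3 -m creep '[[0,0,0.05,0,0.1],[0,0,0,0,0.1]]'>/dev/null; python3 need.py; done
```

```text
t 8.68 tcp [559.2 199.5 144.7] yaw -0.48 tilt [0.02 0.03] F [ 0.3  1.7 -2.5] M [ 0.51 -0.16 -0.06] w 23.9 g 35.0
t 8.93 tcp [559.2 199.7 142.7] yaw -0.47 tilt [0.02 0.05] F [ 0.9  3.9 -1.6] M [ 0.97 -0.23  0.01] w 23.8 g 35.0
```

The –y wall pushes the cartridge towards +y, so I shift that way (tool –y).

```bash
python3 -m creep '[[0,-0.02,0,0,0.1],[0,0,0,0,0.1]]'>/dev/null; python3 need.py;  python3 -m creep '[[0,-0.01,0.04,0,0.1],[0,0,0,0,0.1]]'>/dev/null; python3 need.py
```

```text
t 9.18 tcp [559.2 199.8 142.7] yaw -0.5 tilt [ 0.   -0.01] F [-0.4  1.7 -1.8] M [ 0.67 -0.23 -0.01] w 24.0 g 35.0
t 9.43 tcp [558.8 199.9 140.8] yaw -0.5 tilt [-0.04 -0.04] F [ 0.7  1.3 -1.4] M [ 0.29  0.03 -0.03] w 23.8 g 35.0
```

```bash
for i in 1; do python3 -m creep '[[0,-0.01,0.05,0,0.1],[0,0,0,0,0.1]]'>/dev/null; python3 need.py;  python3 -m creep '[[0,0,0.06,0,0.1],[0,0,0,0,0.1]]'>/dev/null; python3 need.py; done
```

```text
t 9.68 tcp [558.8 200.3 138.8] yaw -0.5 tilt [-0.04 -0.04] F [-0.  -0.5 -2.2] M [-0.02  0.05  0.02] w 24.1 g 35.0
t 9.93 tcp [558.8 200.6 136.4] yaw -0.49 tilt [-0.04 -0.02] F [-1.  -0.4 -1.6] M [0.03 0.22 0.04] w 24.0 g 35.0
```

```bash
for i in 1; do python3 -m creep '[[0,0,0.06,0,0.1],[0,0,0,0,0.1]]'>/dev/null; python3 need.py;  python3 -m creep '[[0,0,0.06,0,0.1],[0,0,0,0,0.1]]'>/dev/null; python3 need.py; done
```

```text
t 10.18 tcp [558.4 200.8 133.9] yaw -0.48 tilt [-0.08 -0.01] F [-2.8  1.5 -0.9] M [ 0.21  0.87 -0.01] w 24.1 g 35.0
t 10.43 tcp [558.5 200.8 131.6] yaw -0.48 tilt [-0.06 -0.01] F [-4.7  0.7 -1.2] M [0.25 1.07 0.03] w 23.9 g 35.0
```

```bash
for i in 1; do python3 -m creep '[[0,0,0.06,0,0.1],[0,0,0,0,0.1]]'>/dev/null; python3 need.py;  python3 -m creep '[[0,0,0.06,0,0.1],[0,0,0,0,0.1]]'>/dev/null; python3 need.py; python3 -m creep '[[0,0,0.06,0,0.1],[0,0,0,0,0.1]]'>/dev/null; python3 need.py; done
```

```text
t 10.68 tcp [558.5 200.7 129. ] yaw -0.49 tilt [-0.07 -0.02] F [-4.2  2.  -2.1] M [0.33 1.14 0.02] w 24.0 g 35.0
t 10.93 tcp [558.6 200.6 126.5] yaw -0.49 tilt [-0.07 -0.02] F [-3.8  1.  -3. ] M [0.29 1.27 0.01] w 24.3 g 35.0
t 11.18 tcp [558.7 200.6 124.3] yaw -0.49 tilt [-0.05 -0.02] F [-3.8  0.3 -2.2] M [0.24 1.18 0.05] w 23.8 g 35.0
```

```bash
for i in 1; do python3 -m creep '[[0,0,0.05,0,0.1],[0,0,0,0,0.1]]'>/dev/null; python3 need.py;  python3 -m creep '[[0,0,0.05,0,0.1],[0,0,0,0,0.1]]'>/dev/null; python3 need.py; python3 -m creep '[[0,0,0.05,0,0.1],[0,0,0,0,0.1]]'>/dev/null; python3 need.py; done
```

```text
t 11.43 tcp [558.9 200.6 122.4] yaw -0.49 tilt [-0.03 -0.01] F [-5.2  1.  -1.8] M [0.21 1.14 0.02] w 23.9 g 35.0
t 11.68 tcp [558.9 200.7 120.4] yaw -0.49 tilt [-0.02 -0.01] F [-4.3  0.3 -1.6] M [ 0.16  1.26 -0.01] w 24.0 g 35.0
t 11.93 tcp [558.9 200.7 118.4] yaw -0.49 tilt [-0.03 -0.01] F [-4.8  0.6 -2.3] M [ 0.23  1.31 -0.04] w 23.7 g 35.0
```

```bash
python3 - <<'E'
from h import *
S=fix(grab('side'))
cv2.imwrite('pics/in1.png',cv2.resize(S['pixels'][100:190,185:275],None,fx=6,fy=6,interpolation=2))
E
```

```text
(no output)
```

View pics/in1.png

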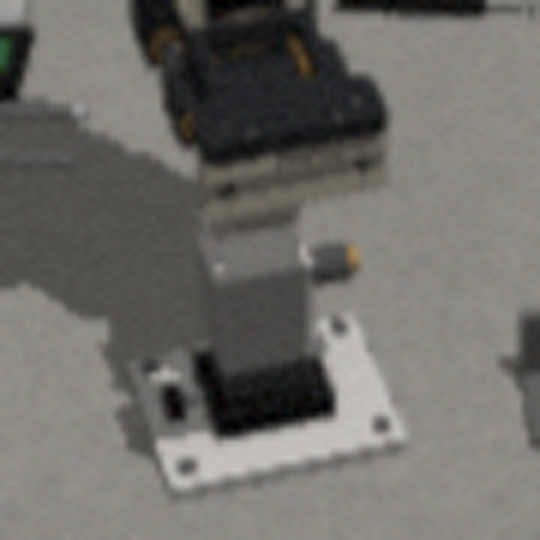

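The picture shows the shank well into the pocket at (255,240), upright, with the barrel at (335,260). Continue in smaller steps.

```bash
for i in 1; do python3 -m creep '[[0,0,0.05,0,0.1],[0,0,0,0,0.1]]'>/dev/null; python3 need.py;  python3 -m creep '[[0,0,0.04,0,0.1],[0,0,0,0,0.1]]'>/dev/null; python3 need.py; python3 -m creep '[[0,0,0.03,0,0.1],[0,0,0,0,0.1]]'>/dev/null; python3 need.py; done
```

```text
t 12.22 tcp [558.8 200.6 116.4] yaw -0.49 tilt [-0.03 -0.01] F [-3.3  0.4 -3.6] M [ 0.23  1.19 -0.02] w 23.9 g 35.0
t 12.47 tcp [559.  200.6 114.9] yaw -0.5 tilt [-0.02 -0.01] F [-4.2  0.7 -2.3] M [ 0.23  1.16 -0.03] w 24.1 g 35.0
t 12.72 tcp [559.1 200.6 113.8] yaw -0.5 tilt [-0.01 -0.01] F [-3.9  0.5 -2.4] M [0.09 1.16 0.06] w 23.8 g 35.0
```

```bash
for i in 1; do python3 -m creep '[[0,0,0.03,0,0.1],[0,0,0,0,0.1]]'>/dev/null; python3 need.py;  python3 -m creep '[[0,0,0.03,0,0.1],[0,0,0,0,0.1]]'>/dev/null; python3 need.py; python3 -m creep '[[0,0,0.02,0,0.1],[0,0,0,0,0.1]]'>/dev/null; python3 need.py; done
```

```text
t 12.97 tcp [559.  200.6 112.5] yaw -0.49 tilt [-0.02 -0.01] F [-3.9  0.2 -3.2] M [0.14 1.05 0.02] w 24.2 g 35.0
t 13.22 tcp [559.  200.6 111.3] yaw -0.5 tilt [-0.02 -0.01] F [-4.5 -0.2 -4.9] M [0.09 0.93 0.03] w 24.3 g 35.0
t 13.47 tcp [559.2 200.6 110.6] yaw -0.5 tilt [ 0. -0.] F [-2.9  0.6 -3.3] M [0.09 0.95 0.02] w 23.8 g 35.0
```

```bash
for i in 1; do python3 -m creep '[[0,0,0.02,0,0.1],[0,0,0,0,0.1]]'>/dev/null; python3 need.py;  python3 -m creep '[[0,0,0.02,0,0.1],[0,0,0,0,0.1]]'>/dev/null; python3 need.py; python3 -m creep '[[0,0,0.02,0,0.1],[0,0,0,0,0.1]]'>/dev/null; python3 need.py; done
```

```text
t 13.72 tcp [559.3 200.7 109.9] yaw -0.5 tilt [0.02 0.  ] F [-2.5  0.4 -3.1] M [-0.03  0.74 -0.01] w 23.8 g 35.0
t 13.97 tcp [559.4 200.7 109.9] yaw -0.5 tilt [0.04 0.  ] F [-5.5 -1.2  4.2] M [-0.34  1.4  -0.02] w 23.7 g 35.0
t 14.22 tcp [559.4 200.8 109.9] yaw -0.5 tilt [0.07 0.01] F [-6.9 -2.8 12.2] M [-0.58  1.96 -0.03] w 23.9 g 35.0
```

The floor is met at TCP z = 109.9 mm, matching the measured rim height, and Fx fell off just before it, as a click would. Unload, then release.

```bash
python3 -m creep '[[0,0,-0.015,0,0.1],[0,0,0,0,0.1]]'>/dev/null; python3 need.py; python3 -m creep '[[0,0,0,0,0.3],[0,0,0,0,0.4],[0,0,0,0,0.5],[0,0,0,0,0.5]]'; python3 need.py
```

```text
t 14.47 tcp [559.4 200.7 109.9] yaw -0.5 tilt [0.05 0.  ] F [-6.  -1.1  7.2] M [-0.42  1.58  0.02] w 24.1 g 35.0
clock: 14.98
position: [0.5593, 0.2007, 0.1089]
ee_rot: [-3.142, 0.014, -0.0]
force: [0.3, -0.2, 0.3]
width: 0.491
gripper_force: 0.0
t 14.97 tcp [559.3 200.7 108.9] yaw -0.5 tilt [0.02 0.  ] F [ 0.3 -0.2  0.3] M [-0.    0.06 -0.07] w 45.2 g 0.0
```

```bash
python3 -m creep '[[0,0,-0.3,0,0.5],[0,0,-0.7,0,0.5],[0,0,-0.9,0,0.5],[0,0,-0.9,0,0.5],[-0.5,0.6,-0.3,0,0.5],[-0.6,0.9,0,0,0.5],[-0.6,0.9,0,0,0.5],[-0.6,0.9,0,0,0.5],[-0.6,0.9,0,0,0.5],[-0.3,0.6,0,0,0.5],[0,0,0,0,0.5],[0,0,0,0,0.5]]'; python3 need.py
python3 - <<'E'
from h import *
from m import near,rect
for n in('side','top'):
    d=fix(grab(n));c=cloud(d);X,Y,Z=np.moveaxis(c,2,0)
    m=near(c,.559,.199,.04)&(Z>.14); print(n,'head top z',np.median(Z[m]),Z[m].max()); rect(d,m&(Z>.145),.150,'head')
    m=near(c,.559,.199,.06)&(Z>.092)&(Z<.099); print('rim z',np.median(Z[m]),m.sum())
    if n=='side': a=cv2.resize(d['pixels'][90:190,180:280],None,fx=4,fy=4,interpolation=2)
    else: b=cv2.resize(d['pixels'][140:240,130:230],None,fx=4,fy=4,interpolation=2)
cv2.imwrite('pics/done.png',np.hstack([a,b]))
E
```

```text
clock: 16.48
position: [0.43, 0.0105, 0.2336]
ee_rot: [-3.141, 0.013, -0.002]
force: [-0.0, -0.0, -0.6]
width: 0.499
gripper_force: 0.0
t 16.48 tcp [430.   10.5 233.6] yaw -0.47 tilt [0.08 0.02] F [-0.  -0.  -0.6] M [ 0.1   0.02 -0.05] w 45.9 g 0.0
side head top z 0.14890163243299503 0.1530124420992932
head n 106 px [225.5 125. ] c 557.2 196.1 size 38.1 30.8 longyaw -9.3
rim z 0.09511593698683996 80
top head top z 0.14995677873507274 0.15534990880607036
head n 219 px [161.6 180.2] c 559.0 199.3 size 37.8 24.8 longyaw 1.7
rim z 0.09632507500247622 98
```

View pics/done.png

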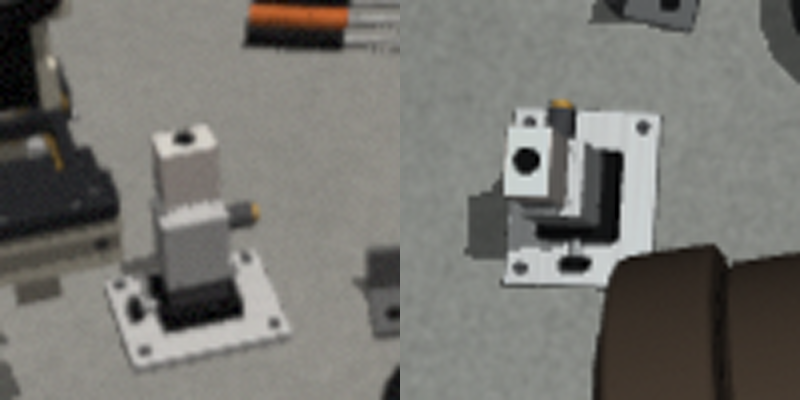

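The cartridge stands upright in the holder, at (185,165) in the side half and (525,160) in the top half. Its head top is at 150 mm and 53.7 mm above the rim, against 54 mm at home. The arm is clear, so I hand it in.

```bash
python3 -c "
from cell import sign_off; print(sign_off())"
```

```text
the job is handed in; nothing more can be done
None
```

I pushed the cartridge home in the holder, let go of it and handed the job in at about 16.6 s of the 51 s. The force readings I took peaked at about 14 N down, and the other objects were not touched. I could not read the ball directly, so the click is inferred from the drop in side force just before the foot met the floor and from the final height (head top 53.7 mm above the rim, 54 mm expected).

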